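# Stopper a rack of vials in the bench cam press

### The arm

A 6-joint arm with a two-finger parallel gripper is mounted at the origin on the work surface. World frame = base frame: x ahead of the robot, y to its left, z up, the work surface at z = 0. Lengths are in mm, angles in rad, forces in N, time in s.
With the tool pointing down it reaches from about 300 to 775 mm from the base axis. Payload 14.6 kg.
Tool frame: the origin (TCP) lies midway between the tips of the shut fingers; the grasp point (between the pads) lies manip.tcp_to_grasp behind it (manip.tcp_to_grasp is the distance from the TCP to the grasp point, in mm); x points along the fingers, z is the direction in which the jaws open and shut, and the axes are right-handed (so a half turn about x gives the same grasp; the last joint's range is limited). The gripper opens to 94 mm and grips with 3 to 60 N. Pads are 16 mm wide; open, the fingers measure 119 mm over their backs; the gripper's body (75 mm by 177 mm) begins 78 mm behind the grasp point.
Start: joints at [1.237, 0.3, 1.521, -0, 1.321, -0.067], TCP at [145.003, 530.531, 205.446] pointing down, gripper open.
Joint ranges: [-3.03, 3.03], [-0.79, 2.21], [0.23, 2.52], [-1.04, 4.18], [0, 3.07], [-2.55, 2.55]. Speed limits (rad/s): [2.22, 2.22, 2.57, 3.14, 3.14, 3.14].

### API

Orientations are given as [roll, pitch, yaw] about the fixed x, y, z axes, in that order (R = Rz(yaw) Ry(pitch) Rx(roll)).
In Python, from cell import manip gives the robot as it stands.
- The arm moves only by the shell command python3 -m jog 'ROWS' [FORCE]. ROWS is JSON, a list of rows, each an object of numbers: "grip": the opening, from 0 (shut) to 1 (fully open); "tx", "ty", "tz": the shift along the tool's x, y, z in units of 40 mm (1.0 is 40 mm); "turn": the turn about the tool's x in units of 6 degrees (1.0 is 6 degrees). In form: [{"grip": .., "tx": .., "ty": .., "tz": .., "turn": ..}, ...]. A call has 1 to 12 rows; each row is the pose to reach, as a shift and turn from the pose commanded when the call began, along the tool's axes at that moment; what a row does not reach only later rows make up. A row lasts 1/12 s, in which the tool goes at most 41.7 mm and 7.16 degrees, less where a joint would pass 70% of its speed; a pose out of reach is approached as far as the arm can. A call with a gripper value outside its range is refused whole. The fingers move at their own pace and stop on an object; FORCE is the grip in N (left out, the last holds). Time passes only in rows, so rows that repeat a pose let the fingers close. It gives the time, the measured TCP pose, the force and the opening at its end, in the units of the state.
- manip.read_state(): the state, without advancing time (a new reading comes with each control period).
- manip.camera(name): name is "scene" or "side" or "wrist"; returns a dict with "image" (384x512x3 uint8, red, green, blue), "fx", "fy", "cx", "cy" (pixels), "eye" and "attitude" of the camera in the world. Camera axes: x right, y up, looking along -z (the intrinsics and any distortion apply to the point x, -y, -z); pixel columns grow to the right and rows downward; lengths in mm; the calibration is good to about 2 mm. A picture is of the moment at which its call begins. There is no depth.
- manip.sign_off(): hands the job in, once; it reports no verdict.
The state is a dict: "clock": time; "joints": joint angles; "qd": joint speeds; "effort": joint torques, N m; "eef_pos": TCP position; "eef_rot": TCP orientation; "wrist_force": force on the tool from outside, world axes, zero at the start; "moment": the same for the moment, N m; "finger_gap": finger opening in mm.
Only numpy, scipy, OpenCV 4.12 (cv2) and the standard library are available. Lean on these libraries where they do the work, as an engineer would, in place of code of your own. Each camera call takes 0.05 s, during which the arm holds its last target. There are 200 camera calls.

### The job

Stopper the open rack of vials, the one whose grey stoppers still stand up: lower it from above into the mouth of the press's lane, vials towards the press head and bare tail outwards, and slide it under the head until the sprung pawl has clicked behind its tail and holds it there on its own against the sprung end stop; feel your way and do not ram it. Then turn the crank until the cam rests in its flat dwell with all four stoppers pressed fully home, and leave it there, hands off; do not disturb the finished rack or the other things on the bench.

Things in the scene. Friction and masses are not known exactly. Their poses are not given: they have to be found in the camera images.
- rack: Rack to be stoppered: aluminium block 180 mm long (y), 36 wide (x), 46 high, about 0.4 kg. Origin: centre of its underside, z up. Four glass vials (22 mm thick) at y = -22, 8, 38, 68 mm, glass up to 64 mm, grey stoppers (19 mm) standing up to about 75 mm. End y = -90 is the bare tail. Stands right or left in front of the press, its y within 0.25 rad of the bench's. Grip across the 36 mm from above.
- press: Fixed stoppering press. Origin: on the bench under the platen's centre; y: along the lane, the way a rack is pushed; x: across, away from the robot. Lane bed: top at z = 12 mm, open mouth at y = -350 mm. Guide rails: inner faces at x = -20.5 and +20.5 mm, 10 mm high, with flared lips to 17 mm above the bed for y = -340 to -180. Over 50 N on the end stop is ramming.
- lane_load (a point): On the lane's bed midway between the rails, at the press's (0, -255, 12) mm. A rack set down with its origin here, tail to the mouth, lies wholly before the pawl; its front end must not start beyond the press's y = -145 mm, where the pawl's slope begins to jut in.
- pawl_mean (a point): Mean place of the pawl's nose, on the far rail at the press's (20, -113, 12) mm. The pawl is a steel finger 50 mm long, its top 15 mm above the bed, jutting up to 12 mm into the lane. A rack moving to +y swings it aside (2 to 5 N); once the tail is past, it snaps in behind and blocks the way back. The true place is up to 6 mm nearer or farther along y, set anew each day and not reported.
- plunger_mean (a point): Mean tip of the sprung brass plunger, at the press's (0, 49, 34) mm. It meets the rack's front 18 mm before the click and pushes back with 3 to 6 N: a rack that has not clicked is pushed out again; one that has clicked rests on the pawl, its origin at the press's y = -23 mm, give or take 6. A block with rubber buffers (about 14 N per mm) stops it 5 mm past the click. Block and plunger shift with the pawl.
- head_front (a point): Lower front edge of the raised platen, at the press's (0, -62, 97) mm. The press head takes up y = -62 to 62, x = -80 to 80 mm from here up to 220 mm; below it four columns stand at x = -66 and 66, y = -50 and 50 mm. A rack passes under it, a gripper does not: push the rack from behind, at its tail. Pushing takes about 3 to 10 N up to the click.
- crank (a joint): Crank angle, rad. Shaft along the press's x, 170 mm above the press's origin. Handle's centre: press's y = 65 cos(0.35 + angle), z = 170 + 65 sin(0.35 + angle) mm, so growing values carry it from +y over the top to -y. Stays where left. The platen meets raised stoppers at about 1.3; the cam's flat dwell runs from 2.0 to the stop at 2.7. Takes under 15 N at the handle.
- crank_handle (a point): Middle of the crank's handle, at the press's x = -138 mm on the robot's side: a grey free-spinning sleeve 74 mm long (along the press's x), 24 mm thick; the crank arm is at x = -99 to -89 mm. It can be pinched from above across its thickness and followed round without turning the hand.
- stopper1 (a joint): How far stopper 1 (counted from the tail; at the rack's y = -22 mm) has gone down, m: 0 to 0.0015 at the start (standing up), 0.008 at most, over 0.0065 counts as home. It takes 2 to 4 N.
- stopper2 (a joint): How far stopper 2 (counted from the tail; at the rack's y = 8 mm) has gone down, m: 0 to 0.0015 at the start (standing up), 0.008 at most, over 0.0065 counts as home. It takes 2 to 4 N.
- stopper3 (a joint): How far stopper 3 (counted from the tail; at the rack's y = 38 mm) has gone down, m: 0 to 0.0015 at the start (standing up), 0.008 at most, over 0.0065 counts as home. It takes 2 to 4 N.
- stopper4 (a joint): How far stopper 4 (counted from the tail; at the rack's y = 68 mm) has gone down, m: 0 to 0.0015 at the start (standing up), 0.008 at most, over 0.0065 counts as home. It takes 2 to 4 N.
- done_rack: The finished rack, a bystander: the same rack, but with its stoppers already home and crimped under aluminium caps (tops 68 mm up). Origin: centre of the underside. Stands at the other of the two places in front of the press.
- flask_a: Bystander: glass volumetric flask, 80 mm thick, 174 mm high with stopper; origin: centre of its underside.
- flask_b: Bystander: smaller glass volumetric flask, 68 mm thick, 151 mm high; origin: centre of its underside.
- beaker: Bystander: glass beaker, 70 mm wide, 75 mm high; origin: centre of its underside.
- wash_bottle: Bystander: white plastic bottle, 64 mm thick, 150 mm high; origin: centre of its underside.
- amber_bottle: Bystander: amber glass bottle, 60 mm thick, 130 mm high; origin: centre of its underside.
Things that resemble listed ones, but are neither listed nor needed, are in the scene too. What is shaped like the rack but orange or red is not meant.

How it is judged (in metres and radians):
On the way:
1. the rack stands in the lane past the pawl and stays there with the hand off, clicked in (y of rack in the frame of press between -0.032 and -0.013 m and x of rack in the frame of press between -0.005 and 0.005 m and z of rack in the frame of press below 0.016 m and angle between rack's own z axis and vertical below 0.06 rad and contact force between the fingers and rack below 0.2 N and linear speed of rack below 0.01 m/s), for 0.3 s.
At the end, for the whole second after the job is handed in: The rack rests on the lane's bed past the pawl (its origin at -32 to -13 mm along the press's y, within 5 mm of the lane's middle, upright), untouched; all four stoppers are down by more than 6.5 mm; the crank is at rest in the dwell, beyond 1.95 rad (all of step 1 and value of joint each of stopper1, stopper2, stopper3, stopper4 above 0.0065 m and value of joint crank above 1.95 rad and velocity of joint crank below 0.05 rad/s).
It fails at once if the rack is rammed into the end stop (over 50 N between rack and press while it is pushed in) (contact force between rack and press above 50 N and value of joint crank below 0.8 rad and y of rack in the frame of press above -0.06 m).
It fails at once if the rack of glass vials is tipped over (angle between rack's own z axis and vertical above 0.6 rad).
It fails at once if the finished rack or another thing on the bench is shifted by over 40 mm or knocked over (distance of any of done_rack, flask_a, flask_b, beaker, wash_bottle, amber_bottle from where it was at the start of the episode above 0.04 m or angle between any of done_rack, flask_a, flask_b, beaker, wash_bottle, amber_bottle's own z axis and vertical above 0.6 rad).
It also fails if it takes over 72 s, if anything falls off the work surface, if the arm or the gripper's body presses on something with over 40 N, if the wrist force passes 120 N, or if a joint passes its speed limit or range.

## Working session

There is one attempt and no reset: what is moved stays moved. The work goes in short steps, Python scripts to look and compute and a shell command to move; the robot and the scene stay as the last step left them, time stands still between calls to the robot, and variables do not carry over. Pictures are saved under pics/ and viewed, about 8 in all and at most 12, crops included, and the job is handed in when it is done.

```bash
ls; mkdir -p pics; python3 - <<'E'
from cell import manip
import cv2, numpy as np
s=manip.read_state(); print(s, manip.tcp_to_grasp)
for n in("scene","side"):
    c=manip.camera(n); cv2.imwrite(f"pics/{n}0.png",cv2.resize(c["image"][:,:,::-1],(800,600)))
    print(n,{k:v for k,v in c.items() if k!="image"})
E
```

```text
pics
{'clock': 0.0, 'joints': array([ 1.23739682e+00,  3.00469445e-01,  1.52157961e+00, -3.52008739e-05,
        1.32070867e+00, -6.65780387e-02]), 'qd': array([ 3.08043214e-06, -8.08982479e-04, -9.55623576e-04,  1.07353912e-03,
       -2.85866932e-05, -1.23308625e-03]), 'effort': array([ 3.50549679e-03, -5.31814384e+01, -3.52730405e+01,  7.09880982e-02,
        2.44872255e-02, -8.48633658e-05]), 'eef_pos': array([144.92972378, 530.28616451, 204.88786644]), 'eef_rot': array([ 3.10427115,  1.56963076, -1.87493057]), 'wrist_force': array([-0.09157908, -0.63250325, -0.20306676]), 'moment': array([ 0.01373887, -0.03942334, -0.01592406]), 'finger_gap': 93.64948113785626} 18.8
scene {'fx': 491.626939210501, 'fy': 491.626939210501, 'cx': 250.05278467908246, 'cy': 197.31090238089303, 'eye': array([1169.48296667, 1088.81759983, 1287.24306941]), 'attitude': array([ 0.82926652, -0.02285626,  2.58882202])}
side {'fx': 396.77892751640553, 'fy': 396.77892751640553, 'cx': 253.32543147533957, 'cy': 187.37347191835443, 'eye': array([ 194.47251375, -695.56112409,  947.71421146]), 'attitude': array([ 0.76676586,  0.01215568, -0.37146599])}
```

View pics/scene0.png

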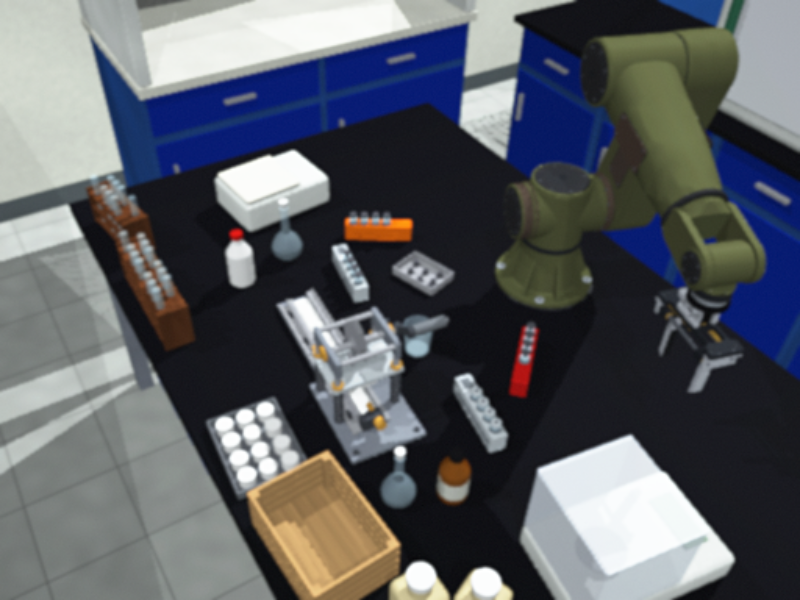

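View pics/side0.png

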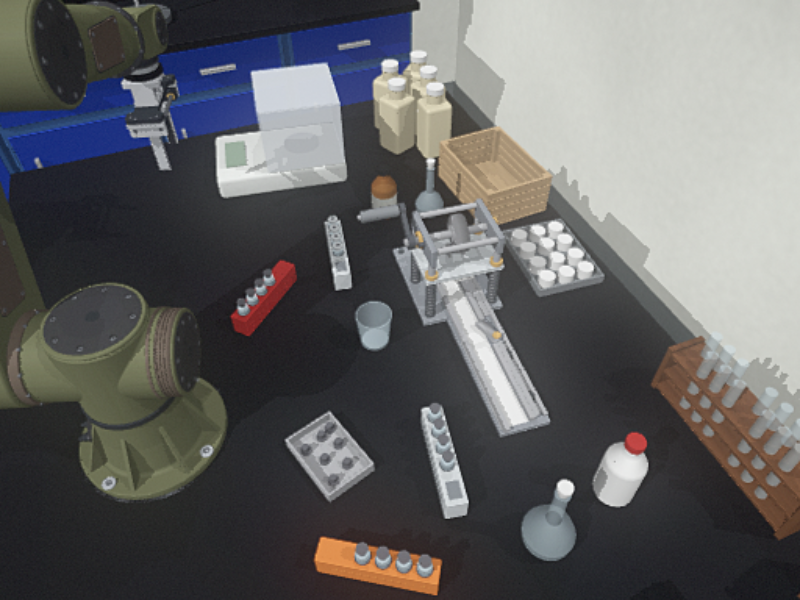

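Side view: the two aluminium racks are at (445,460), with dark stoppers showing, and (338,252), which looks silver-capped. The orange one at (378,565) and the red one at (265,298) are decoys. An enlarged crop of each will confirm this.

```bash
cat > h.py <<'E'
import numpy as np, cv2, pickle
from scipy.spatial.transform import Rotation as R
from scipy.optimize import least_squares
def cap(manip,n,f):
    c=manip.camera(n); pickle.dump(c,open(f,'wb')); return c
def proj(c,P):
    M=R.from_euler('xyz',c["attitude"]).as_matrix()
    q=(np.atleast_2d(P)-c["eye"])@M
    return np.c_[c["cx"]+c["fx"]*q[:,0]/-q[:,2], c["cy"]-c["fy"]*q[:,1]/-q[:,2]]
def tri(cs,px):   # one point in several views
    f=lambda p:np.concatenate([proj(c,p)[0]-u for c,u in zip(cs,px)])
    s=least_squares(f,[450,0,50]); return s.x,np.abs(s.fun).max()
def ray(c,u,z):
    M=R.from_euler('xyz',c["attitude"]).as_matrix()
    d=M@np.array([(u[0]-c["cx"])/c["fx"],-(u[1]-c["cy"])/c["fy"],-1]); return c["eye"]+d*(z-c["eye"][2])/d[2]
E
python3 - <<'E'
from cell import manip
from h import *
s=cap(manip,"scene","sc.pkl")["image"];d=cap(manip,"side","sd.pkl")["image"]
z=lambda a,x,y,w,h:cv2.resize(a[y:y+h,x:x+w,::-1],(w*4,h*4),interpolation=cv2.INTER_CUBIC)
cv2.imwrite("pics/side1.png",z(d,192,125,190,145))   # 760x580
cv2.imwrite("pics/scene1.png",z(s,170,145,170,150))
E
```

```text
(no output)
```

View pics/side1.png

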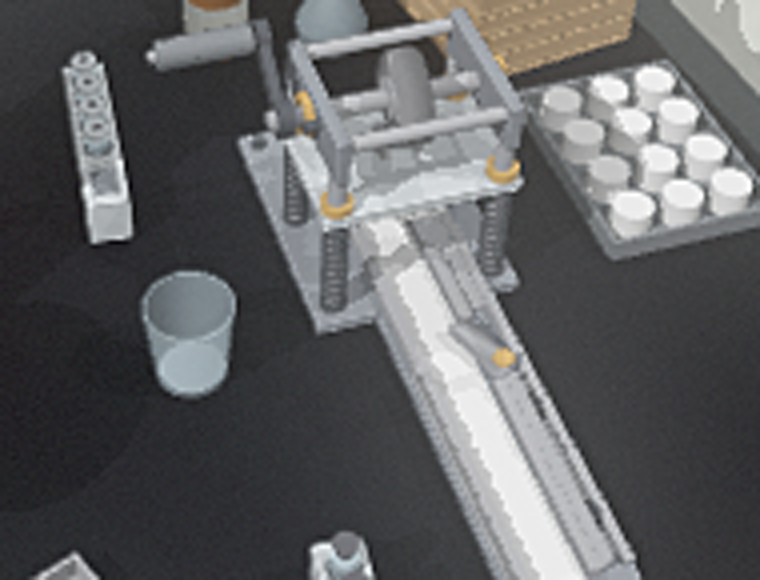

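View pics/scene1.png

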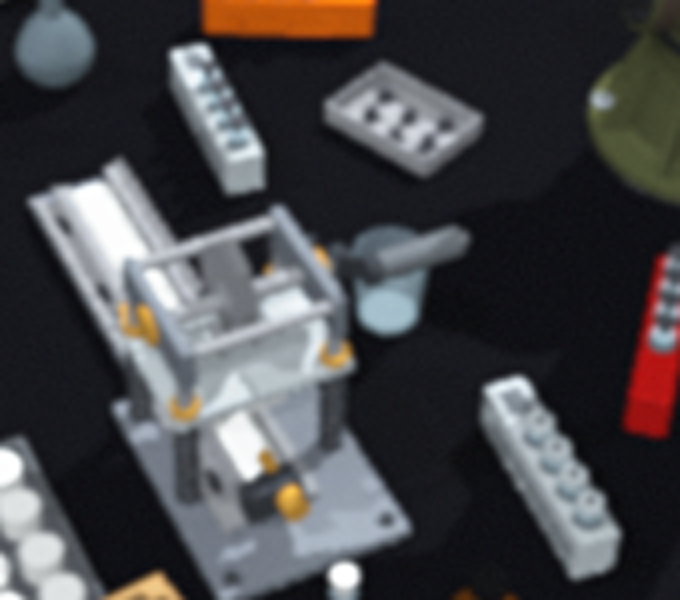

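The side rack at (445,460) has dark grey stoppers standing proud, while the far one at (338,252) has light crimped caps. So the near rack (−y side) is the target, bare tail towards −y. I'll zoom in on it in both views and fit the press pose meanwhile.

```bash
python3 - <<'E'
from h import *
s=pickle.load(open("sc.pkl","rb"));d=pickle.load(open("sd.pkl","rb"))
z=lambda a,x,y,w,h,k:cv2.resize(a[y:y+h,x:x+w,::-1],(w*k,h*k),interpolation=cv2.INTER_CUBIC)
A=z(d["image"],262,250,54,84,7); B=z(s["image"],206,150,36,49,12)
B=B[:588]; cv2.imwrite("pics/rack.png",np.hstack([A,B[:, :420]]) if A.shape[0]==B.shape[0] else 0)
S=lambda x,y:(d,(192+x/4,125+y/4)); C=lambda x,y:(s,(170+x/4,145+y/4))
h1=tri([d,s],[S(155,57)[1],C(460,240)[1]]);print("handle end",h1)
r=tri([d,s],[S(337,205)[1],C(268,270)[1]]);print(r)
obs=[(S(155,57),(-175,61,192)),(C(460,240),(-175,61,192)),
 (S(337,205),(-66,-50,None)),(S(503,168),(66,-50,None)),(C(185,408),(66,50,None)),(C(335,355),(-66,50,None))]
def f(p):
    o=[]
    for (c,u),q in obs:
        zz=p[3] if q[2] is None else q[2]
        w=[p[0]+q[0]*np.cos(p[2])-q[1]*np.sin(p[2]),p[1]+q[0]*np.sin(p[2])+q[1]*np.cos(p[2]),zz]
        o.append(proj(c,w)[0]-u)
    return np.concatenate(o)
r=least_squares(f,[600,200,0,115],x_scale=[100,100,.1,10]);print(r.x,r.fun.round(1))
E
```

```text
handle end (array([453.39086118, 183.53720713, 205.77296895]), np.float64(0.8642651948412094))
(array([555.00022031,  64.53434158, 123.08479144]), np.float64(0.8318095480621537))
[ 6.23623077e+02  1.15266872e+02 -5.51265123e-02  1.18378238e+02] [-1.2  3.1 -0.5  3.6  0.1  0.2 -0.8 -0.3 -0.2  0.3 -1.1 -0.4]
```

View pics/rack.png

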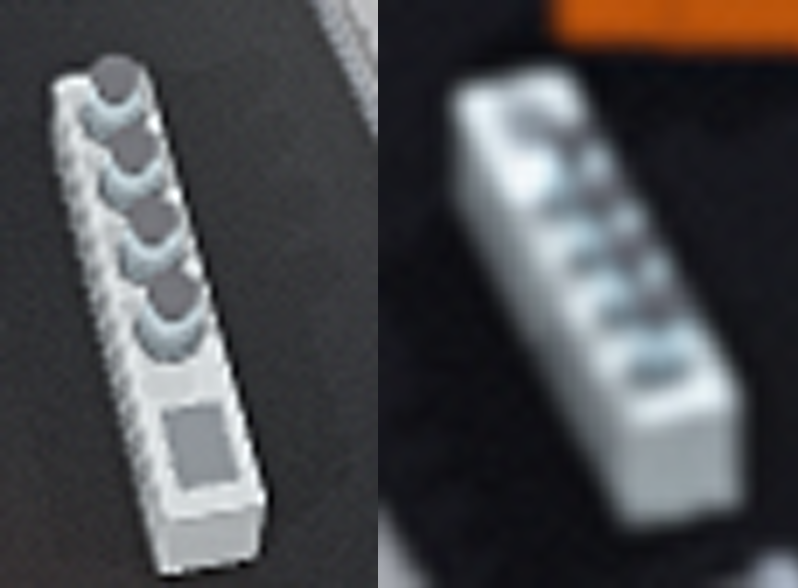

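```bash
cat > fit.py <<'E'
from h import *
s=pickle.load(open("sc.pkl","rb"));d=pickle.load(open("sd.pkl","rb"))
S=lambda x,y:(d,(262-.4+x/7,250-.4+y/7)); C=lambda x,y:(s,(206-.4+(x-378)/12,150-.4+y/12))
obs=[(S(267,490),(18,-90,46)),(S(153,517),(-18,-90,46)),(S(160,573),(-18,-90,0)),(S(260,550),(18,-90,0)),(S(52,88),(-18,90,46)),
(S(117,78),(0,68,75)),(S(133,147),(0,38,75)),(S(153,215),(0,8,75)),(S(173,293),(0,-22,75)),
(C(612,422),(18,90,46)),(C(745,398),(-18,90,46)),(C(625,525),(18,90,0)),(C(740,508),(-18,90,0)),(C(455,95),(18,-90,46)),(C(580,72),(-18,-90,46))]
def W(p,q):
    c,n=np.cos(p[2]),np.sin(p[2]); return [p[0]+q[0]*c-q[1]*n,p[1]+q[0]*n+q[1]*c,q[2]+(p[3] if len(p)>3 else 0)]
f=lambda p:np.concatenate([proj(c,W(p,q))[0]-u for (c,u),q in obs])
r=least_squares(f,[450,-200,0,0],x_scale=[100,100,.1,10]);print("rack x y yaw z",r.x.round(3),r.fun.round(1))
S=lambda x,y:(d,(192-.4+x/4,125-.4+y/4)); C=lambda x,y:(s,(170-.4+x/4,145-.4+y/4))
# press: p = x,y,yaw,ringz,crank
ob2=[(S(155,57),'h'),(C(460,240),'h'),(S(337,205),(-66,-50)),(S(503,168),(66,-50)),(C(185,408),(66,50)),(C(335,355),(-66,50)),(C(140,320),(66,-50))]
def g(p):
    o=[]
    for (c,u),q in ob2:
        q=(-175,65*np.cos(.35+p[4]),170+65*np.sin(.35+p[4])) if q=='h' else (*q,p[3])
        o.append(proj(c,W(p[:3],q))[0]-u)
    return np.concatenate(o)
r=least_squares(g,[600,100,0,118,.2],x_scale=[100,100,.1,10,.1]);print("press",r.x.round(3),r.fun.round(1))
p=r.x[:3]
for n,q in dict(load=(0,-255,12),mouthL=(-20.5,-350,22),mouthR=(20.5,-350,22)).items():
    w=W(p,q); print(n,np.round(w,1),(proj(d,w)[0]*800/512).round(0),(proj(s,w)[0]*800/512).round(0))
E
python3 fit.py
```

```text
rack x y yaw z [ 4.40752e+02 -2.42220e+02 -1.89000e-01 -9.24000e-01] [-0.3  1.4  1.3  0.2 -0.5  0.6 -0.6  1.2 -0.1 -1.7 -0.6 -0.6 -0.3 -0.7
 -0.4 -0.2 -0.4 -0.6  1.   0.1 -1.2  0.1  0.1  0.4 -0.8 -0.2 -0.1  0.1
 -2.1  0.3]
press [ 6.22273e+02  1.14819e+02 -8.70000e-02  1.21628e+02  2.63000e-01] [-0.6 -0.  -0.3  0.  -0.6 -0.3 -0.8  0.1 -0.2 -0.5 -0.5 -0.3 -1.2  1. ]
load [ 600.1 -139.2   12. ] [498. 385.] [312. 321.]
mouthL [ 571.4 -232.1   22. ] [509. 428.] [305. 292.]
mouthR [ 612.3 -235.6   22. ] [532. 422.] [290. 296.]
```

```bash
cat > go.py <<'E'
import sys; from cell import manip
from h import *
def plan(x,y,z,jaw):
    s=manip.read_state(); T=R.from_euler('xyz',s["eef_rot"]).as_matrix()
    d=T.T@(np.array([x,y,z])-s["eef_pos"])/40
    Z=T[:,2]; X=T[:,0]
    t=np.array([np.cos(jaw),np.sin(jaw),0]); 
    a=np.arctan2(np.dot(X,np.cross(Z,t)),np.dot(Z,t)); a=(a+np.pi/2)%np.pi-np.pi/2
    print("t %.2f at"%s["clock"],s["eef_pos"].round(1),"jawyaw %.3f"%np.arctan2(Z[1],Z[0]),"j6 %.2f"%s["joints"][5],"F",s["wrist_force"].round(1),"gap %.1f"%s["finger_gap"])
    print("tx %.3f ty %.3f tz %.3f turn %.2f"%(*d,np.degrees(a)/6))
if __name__=="__main__": plan(*map(float,sys.argv[1:5]))
E
python3 go.py 500 -210 300 -0.189; python3 -c "
from cell import manip
from h import *
print(R.from_euler('xyz',manip.read_state()['eef_rot']).as_matrix().round(3))"
```

```text
t 0.20 at [144.9 530.4 205.1] jawyaw 1.304 j6 -0.07 F [-0.4  0.3 -0.3] gap 93.8
tx -2.362 ty -13.441 tz -15.517 turn 14.26
[[-0.    -0.965  0.264]
 [-0.001  0.264  0.965]
 [-1.     0.    -0.001]]
```

```bash
python3 -m jog '[{"tx":-1,"ty":-1,"tz":-1,"turn":1},{"tx":-1.8,"ty":-2,"tz":-2.2,"turn":2},{"tx":-2.36,"ty":-2.8,"tz":-3.3,"turn":3.2},{"tx":-2.36,"ty":-3.5,"tz":-4,"turn":4.4},{"tx":-2.36,"ty":-4.2,"tz":-4.8,"turn":5.6},{"tx":-2.36,"ty":-4.9,"tz":-5.6,"turn":6.8},{"tx":-2.36,"ty":-5.6,"tz":-6.4,"turn":8},{"tx":-2.36,"ty":-6.3,"tz":-7.3,"turn":9.2},{"tx":-2.36,"ty":-7,"tz":-8.1,"turn":10.4},{"tx":-2.36,"ty":-7.7,"tz":-8.9,"turn":11.6},{"tx":-2.36,"ty":-8.4,"tz":-9.7,"turn":12.8},{"tx":-2.36,"ty":-8.8,"tz":-10.2,"turn":14.26}]'; python3 go.py 500 -210 300 -0.189
```

```text
t 0.20 at [144.9 530.4 205.1] jawyaw 1.304 j6 -0.07 F [-0.4  0.3 -0.3] gap 93.8
tx -2.362 ty -13.441 tz -15.517 turn 14.26$[0]: bad value
```

```bash
python3 -m jog '[{"grip":1,"tx":-1,"ty":-1,"tz":-1,"turn":1},{"grip":1,"tx":-1.8,"ty":-2,"tz":-2.2,"turn":2},{"grip":1,"tx":-2.36,"ty":-2.8,"tz":-3.3,"turn":3.2},{"grip":1,"tx":-2.36,"ty":-3.5,"tz":-4,"turn":4.4},{"grip":1,"tx":-2.36,"ty":-4.2,"tz":-4.8,"turn":5.6},{"grip":1,"tx":-2.36,"ty":-4.9,"tz":-5.6,"turn":6.8},{"grip":1,"tx":-2.36,"ty":-5.6,"tz":-6.4,"turn":8},{"grip":1,"tx":-2.36,"ty":-6.3,"tz":-7.3,"turn":9.2},{"grip":1,"tx":-2.36,"ty":-7,"tz":-8.1,"turn":10.4},{"grip":1,"tx":-2.36,"ty":-7.7,"tz":-8.9,"turn":11.6},{"grip":1,"tx":-2.36,"ty":-8.4,"tz":-9.7,"turn":12.8},{"grip":1,"tx":-2.36,"ty":-8.8,"tz":-10.2,"turn":14.26}]'; python3 go.py 500 -210 300 -0.189
```

```text
clock: 1.2
eef_pos: [352.2, 95.7, 299.7]
eef_rot: [0.371, 1.57, 0.209]
wrist_force: [1.2, 1.1, -0.7]
finger_gap: 94.2
t 1.20 at [352.2  95.7 299.7] jawyaw -0.162 j6 0.33 F [ 1.2  1.1 -0.7] gap 94.2
tx -0.006 ty -6.948 tz 4.875 turn 0.26
```

```bash
python3 -m jog '[{"grip":1,"tx":0,"ty":-0.7,"tz":0.5,"turn":0},{"grip":1,"tx":0,"ty":-1.4,"tz":1,"turn":0},{"grip":1,"tx":0,"ty":-2.1,"tz":1.5,"turn":0.26},{"grip":1,"tx":0,"ty":-2.8,"tz":2,"turn":0.26},{"grip":1,"tx":0,"ty":-3.5,"tz":2.5,"turn":0.26},{"grip":1,"tx":0,"ty":-4.2,"tz":3,"turn":0.26},{"grip":1,"tx":0,"ty":-4.9,"tz":3.5,"turn":0.26},{"grip":1,"tx":0,"ty":-5.6,"tz":4,"turn":0.26},{"grip":1,"tx":0,"ty":-6.3,"tz":4.5,"turn":0.26},{"grip":1,"tx":0,"ty":-6.95,"tz":4.87,"turn":0.26},{"grip":1,"tx":0,"ty":-6.95,"tz":4.87,"turn":0.26},{"grip":1,"tx":0,"ty":-6.95,"tz":4.87,"turn":0.26}]'; python3 go.py 440 -242 300 -0.189
python3 - <<'E'
from cell import manip
from h import *
c=cap(manip,"wrist","w1.pkl"); print({k:v for k,v in c.items() if k!="image"})
cv2.imwrite("pics/w1.png",cv2.resize(c["image"][:,:,::-1],(800,600)))
E
```

```text
clock: 2.2
eef_pos: [501.4, -208.0, 298.4]
eef_rot: [2.838, 1.569, 2.653]
wrist_force: [1.1, 0.0, -0.1]
finger_gap: 94.0
t 2.20 at [ 501.4 -208.   298.4] jawyaw -0.184 j6 -0.28 F [ 1.1  0.  -0.1] gap 94.0
tx -0.037 ty -1.117 tz -1.353 turn 0.04
{'fx': 287.47074043860357, 'fy': 287.47074043860357, 'cx': 259.712120794877, 'cy': 190.18187248023142, 'eye': array([ 514.55672451, -129.29128778,  476.19281675]), 'attitude': array([-0.27941926,  0.00178166, -0.18446288])}
```

View pics/w1.png

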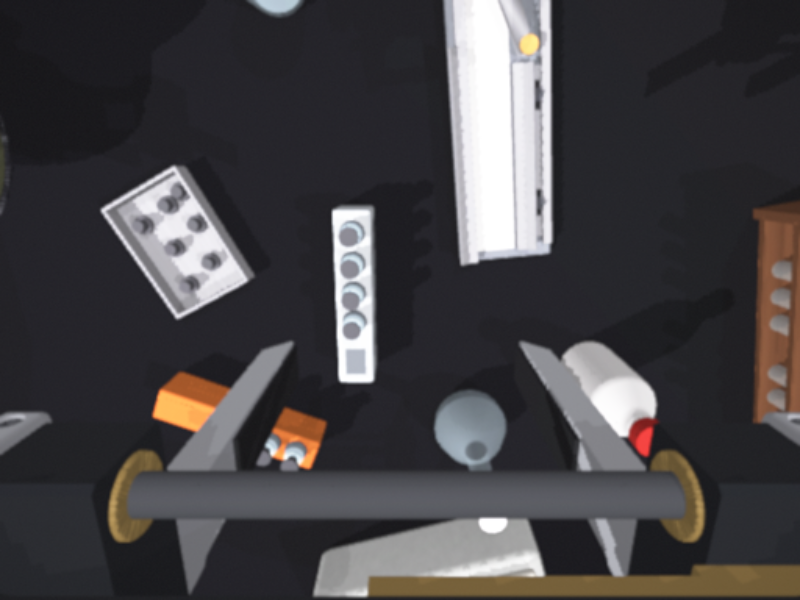

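Wrist view: target rack top face runs (333,208)–(374,206)–(374,380)–(339,381), with four grey stoppers at (350,235), (350,267), (352,296) and (354,325), and the bare tail at (355,362). The lane mouth spans (460,262)–(550,250). I'll check my fits against this view.

```bash
cat >> fit.py <<'E'
print('----')
w=pickle.load(open("w1.pkl","rb")); k=512/800
Q=lambda x,y:(w,((x+.5)*k-.5,(y+.5)*k-.5))
obs+= [(Q(350,235),(0,68,75)),(Q(350,267),(0,38,75)),(Q(352,296),(0,8,75)),(Q(354,325),(0,-22,75)),(Q(333,208),(-18,90,46)),(Q(339,381),(-18,-90,46)),(Q(374,380),(18,-90,46))]
print("pred err",(f([440.75,-242.2,-.189,-.9])[-14:]/k).round(1))
r=least_squares(f,[450,-200,0,0],x_scale=[100,100,.1,10]);print("rack",r.x.round(3),(r.fun[-14:]/k).round(1))
p=[622.3,114.8,-.087]
# left rail line & mouth
for q in [(-20.5,-350,22),(20.5,-350,22),(-20.5,-180,22),(20.5,-180,22),(-20.5,-350,12),(20.5,-350,12),(-20.5,-180,12)]: print(q,(proj(w,W(p,q))[0]/k).round(0))
im=w["image"][:,:,::-1]
cv2.imwrite("pics/w1lane.png",cv2.resize(im[0:180,275:360],(85*4,180*4))[:600] if 0 else cv2.resize(im[0:175,270:365],(95*6,175*3+75)))
E
python3 fit.py | sed -n '/----/,$p'
```

```text
----
pred err [-0.7 -0.8  0.3  0.1 -0.7  2.6 -1.8  3.9  0.3 -1.5  1.2 -0.9  0.3  0.3]
rack [ 4.40893e+02 -2.41930e+02 -1.89000e-01 -1.62300e+00] [-0.5 -1.2  0.5 -0.4 -0.5  2.1 -1.6  3.4  0.6 -1.9  1.3 -1.4  0.4 -0.2]
(-20.5, -350, 22) [479. 260.]
(20.5, -350, 22) [519. 256.]
(-20.5, -180, 22) [470.  80.]
(20.5, -180, 22) [514.  75.]
(-20.5, -350, 12) [478. 258.]
(20.5, -350, 12) [517. 254.]
(-20.5, -180, 12) [468.  82.]
```

View pics/w1lane.png

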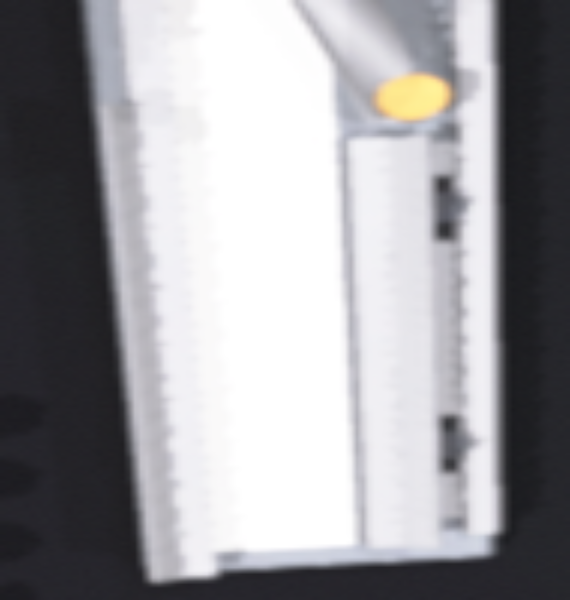

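```bash
python3 - <<'E'
from h import *
d=pickle.load(open("sd.pkl","rb"));w=pickle.load(open("w1.pkl","rb"));k=.64
print("flask",ray(d,(548*k,535*k),40), ray(w,(470*k,428*k),40)); print("wash",ray(d,(618*k,490*k),20)); print("wash top wrist",ray(w,(640*k,437*k),150))
E
python3 go.py 440.9 -241.9 100 -0.189
```

```text
flask [ 529.73216937 -422.02152295   40.        ] [ 532.88221568 -412.59689951   40.        ]
wash [ 677.31857102 -394.14040218   20.        ]
wash top wrist [ 665.52071328 -375.21477856  150.        ]
t 2.25 at [ 501.3 -207.1  298.9] jawyaw -0.183 j6 -0.28 F [0.7 0.9 0.5] gap 94.1
tx 4.974 ty -1.133 tz -1.320 turn 0.05
```

```bash
python3 -m jog '[{"grip":1,"tx":0.6,"ty":-0.6,"tz":-0.7,"turn":0.05},{"grip":1,"tx":1.3,"ty":-1.13,"tz":-1.32,"turn":0.05},{"grip":1,"tx":2.1,"ty":-1.13,"tz":-1.32,"turn":0.05},{"grip":1,"tx":2.9,"ty":-1.13,"tz":-1.32,"turn":0.05},{"grip":1,"tx":3.7,"ty":-1.13,"tz":-1.32,"turn":0.05},{"grip":1,"tx":4.5,"ty":-1.13,"tz":-1.32,"turn":0.05},{"grip":1,"tx":5.1,"ty":-1.13,"tz":-1.32,"turn":0.05},{"grip":1,"tx":5.6,"ty":-1.13,"tz":-1.32,"turn":0.05},{"grip":1,"tx":6.1,"ty":-1.13,"tz":-1.32,"turn":0.05},{"grip":1,"tx":6.5,"ty":-1.13,"tz":-1.32,"turn":0.05},{"grip":1,"tx":6.8,"ty":-1.13,"tz":-1.32,"turn":0.05},{"grip":1,"tx":6.9,"ty":-1.13,"tz":-1.32,"turn":0.05}]'; python3 go.py 440.9 -241.9 22 -0.189
```

```text
clock: 3.25
eef_pos: [440.7, -240.5, 22.2]
eef_rot: [2.719, 1.569, 2.532]
wrist_force: [-0.1, -0.2, -1.5]
finger_gap: 94.0
t 3.25 at [ 440.7 -240.5   22.2] jawyaw -0.187 j6 -0.39 F [-0.1 -0.2 -1.5] gap 94.0
tx 0.006 ty -0.032 tz 0.012 turn 0.02
```

```bash
python3 -m jog '[{"grip":0.3,"tx":0,"ty":0,"tz":0,"turn":0},{"grip":0.3,"tx":0,"ty":0,"tz":0,"turn":0},{"grip":0.3,"tx":0,"ty":0,"tz":0,"turn":0},{"grip":0.3,"tx":0,"ty":0,"tz":0,"turn":0},{"grip":0.3,"tx":0,"ty":0,"tz":0,"turn":0},{"grip":0.3,"tx":0,"ty":0,"tz":0,"turn":0},{"grip":0.3,"tx":0,"ty":0,"tz":0,"turn":0},{"grip":0.3,"tx":0,"ty":0,"tz":0,"turn":0}]' 30;  python3 -m jog '[{"grip":0.3,"tx":0,"ty":0,"tz":0,"turn":0},{"grip":0.3,"tx":0,"ty":0,"tz":0,"turn":0},{"grip":0.3,"tx":0,"ty":0,"tz":0,"turn":0},{"grip":0.3,"tx":0,"ty":0,"tz":0,"turn":0}]'
```

```text
clock: 3.92
eef_pos: [441.3, -242.0, 23.5]
eef_rot: [-0.528, 1.571, -0.716]
wrist_force: [-0.7, -0.1, 0.0]
finger_gap: 44.1
clock: 4.25
eef_pos: [441.3, -242.0, 23.4]
eef_rot: [-2.621, 1.571, -2.809]
wrist_force: [-0.3, -0.1, 1.7]
finger_gap: 35.7
```

```bash
python3 go.py 600 -140 125 -0.087
```

```text
t 4.25 at [ 441.3 -242.    23.4] jawyaw -0.188 j6 -0.39 F [-0.3 -0.1  1.7] gap 35.7
tx -2.540 ty 3.246 tz 3.421 turn -0.96
```

```bash
python3 -m jog '[{"grip":0.3,"tx":-0.4,"ty":0,"tz":0,"turn":0},{"grip":0.3,"tx":-1,"ty":0,"tz":0,"turn":0},{"grip":0.3,"tx":-1.7,"ty":0,"tz":0,"turn":0},{"grip":0.3,"tx":-2.3,"ty":0.3,"tz":0.3,"turn":-0.1},{"grip":0.3,"tx":-2.54,"ty":0.7,"tz":0.7,"turn":-0.2},{"grip":0.3,"tx":-2.54,"ty":1.2,"tz":1.2,"turn":-0.4},{"grip":0.3,"tx":-2.54,"ty":1.7,"tz":1.8,"turn":-0.6},{"grip":0.3,"tx":-2.54,"ty":2.2,"tz":2.3,"turn":-0.8},{"grip":0.3,"tx":-2.54,"ty":2.7,"tz":2.8,"turn":-0.96},{"grip":0.3,"tx":-2.54,"ty":3.05,"tz":3.2,"turn":-0.96},{"grip":0.3,"tx":-2.54,"ty":3.25,"tz":3.42,"turn":-0.96},{"grip":0.3,"tx":-2.54,"ty":3.25,"tz":3.42,"turn":-0.96}]'
python3 -m jog '[{"grip":0.3,"tx":0,"ty":0,"tz":0,"turn":0},{"grip":0.3,"tx":0,"ty":0,"tz":0,"turn":0}]'
python3 go.py 600 -140 125 -0.087
python3 - <<'E'
from cell import manip
from h import *
c=cap(manip,"wrist","w2.pkl"); cap(manip,"scene","sc2.pkl"); cap(manip,"side","sd2.pkl"); print(c["eye"],c["attitude"])
cv2.imwrite("pics/w2.png",cv2.resize(c["image"][:,:,::-1],(800,600),interpolation=cv2.INTER_CUBIC))
E
```

```text
clock: 5.25
eef_pos: [601.0, -138.2, 124.0]
eef_rot: [2.702, 1.57, 2.617]
wrist_force: [-0.3, -0.5, -3.6]
finger_gap: 36.0
clock: 5.42
eef_pos: [599.2, -140.2, 124.6]
eef_rot: [3.092, 1.57, 3.004]
wrist_force: [-0.4, -0.2, -2.4]
finger_gap: 35.8
t 5.42 at [ 599.2 -140.2  124.6] jawyaw -0.088 j6 -0.20 F [-0.4 -0.2 -2.4] gap 35.8
tx -0.011 ty 0.007 tz 0.020 turn -0.01
[604.58683778 -60.30586731 302.23498641] [-0.27981783  0.00129735 -0.08773658]
```

View pics/w2.png

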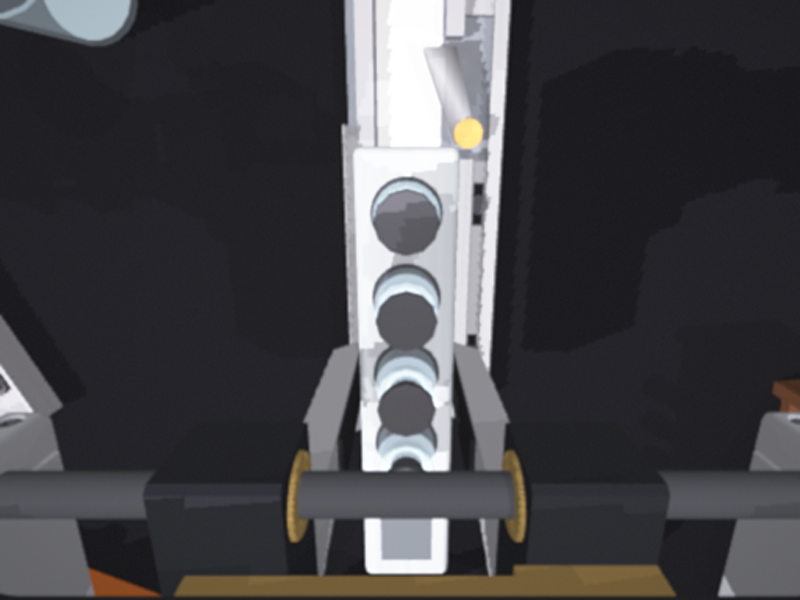

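```bash
python3 - <<'E'
from h import *
k=.64
a=pickle.load(open("w1.pkl","rb"));b=pickle.load(open("w2.pkl","rb"))
p=np.array([622.3,114.8,-.087]);c,s=np.cos(p[2]),np.sin(p[2])
def L(P): v=P[:2]-p[:2]; return np.array([v[0]*c+v[1]*s,-v[0]*s+v[1]*c]).round(1)
r=lambda C,u,z:L(ray(C,((u[0]+.5)*k-.5,(u[1]+.5)*k-.5),z))
for z in(12,22): 
  print(z,"w2 L",r(b,(375,20),z),r(b,(376,140),z),"R",r(b,(446,20),z),"pawl pivot",r(b,(468,133),z),"nose",r(b,(430,50),z))
  print("w2 outer",r(b,(347,0),z),r(b,(508,0),z),r(b,(345,125),z),r(b,(502,125),z),r(b,(352,340),z),r(b,(491,340),z))
  print("w1 L",r(a,(478.6,260),z),"R",r(a,(515.6,250),z),r(a,(512,68),z), "outer",r(a,(462,262),z),r(a,(447,5),z),r(a,(550,250),z),r(a,(551,5),z))
E
```

```text
12 w2 L [-20.5 -94.5] [ -21.2 -159.3] R [ 20.  -94.6] pawl pivot [  34.9 -155.3] nose [  11.1 -110. ]
w2 outer [-36.1 -84.5] [ 54.8 -84.6] [ -39.8 -150.7] [  55.3 -150.8] [ -40.3 -290. ] [  55.8 -290. ]
w1 L [ -20.2 -351.7] R [  18.8 -344.8] [  20.7 -171.9] outer [ -37.6 -352.1] [ -36.2 -114.3] [  54.5 -348.3] [  57.5 -123.5]
22 w2 L [-19.9 -97.4] [ -20.5 -159.9] R [ 19.3 -97.4] pawl pivot [  33.6 -156. ] nose [  10.7 -112.2]
w2 outer [-35.  -87.7] [ 52.8 -87.8] [ -38.5 -151.6] [  53.3 -151.7] [ -39.  -286.1] [  53.8 -286.1]
w1 L [ -21.6 -349.5] R [  16.5 -342.8] [  18.4 -173.7] outer [ -38.7 -350. ] [ -37.3 -117.3] [  51.5 -346.2] [  54.4 -126.3]
```

The press fit checks out in this view: inner rails at ∓20 mm, pawl nose at about y = −111 in the press frame. Lowering now.

```bash
python3 -m jog '[{"grip":0.3,"tx":0.3,"ty":0,"tz":0.02,"turn":0},{"grip":0.3,"tx":0.7,"ty":0,"tz":0.02,"turn":0},{"grip":0.3,"tx":1.1,"ty":0,"tz":0.02,"turn":0},{"grip":0.3,"tx":1.4,"ty":0,"tz":0.02,"turn":0},{"grip":0.3,"tx":1.6,"ty":0,"tz":0.02,"turn":0},{"grip":0.3,"tx":1.7,"ty":0,"tz":0.02,"turn":0},{"grip":0.3,"tx":1.7,"ty":0,"tz":0.02,"turn":0},{"grip":0.3,"tx":1.7,"ty":0,"tz":0.02,"turn":0}]'
python3 -m jog '[{"grip":0.3,"tx":0.1,"ty":0,"tz":0,"turn":0},{"grip":0.3,"tx":0.2,"ty":0,"tz":0,"turn":0},{"grip":0.3,"tx":0.3,"ty":0,"tz":0,"turn":0},{"grip":0.3,"tx":0.35,"ty":0,"tz":0,"turn":0},{"grip":0.3,"tx":0.35,"ty":0,"tz":0,"turn":0}]'
python3 go.py 600 -140 35.4 -0.087
```

```text
clock: 6.23
eef_pos: [601.0, -140.0, 57.4]
eef_rot: [-0.201, 1.57, -0.288]
wrist_force: [-0.7, 0.0, -3.1]
finger_gap: 35.7
clock: 6.65
eef_pos: [600.5, -139.8, 42.4]
eef_rot: [2.934, 1.57, 2.847]
wrist_force: [-0.2, -0.0, -3.6]
finger_gap: 36.2
t 6.65 at [ 600.5 -139.8   42.4] jawyaw -0.087 j6 -0.20 F [-0.2 -0.  -3.6] gap 36.2
tx 0.175 ty -0.007 tz -0.013 turn -0.00
```

```bash
python3 -m jog '[{"grip":0.3,"tx":0.05,"ty":0,"tz":0,"turn":0},{"grip":0.3,"tx":0.1,"ty":0,"tz":0,"turn":0},{"grip":0.3,"tx":0.14,"ty":0,"tz":0,"turn":0},{"grip":0.3,"tx":0.16,"ty":0,"tz":0,"turn":0},{"grip":0.3,"tx":0.16,"ty":0,"tz":0,"turn":0},{"grip":0.3,"tx":0.16,"ty":0,"tz":0,"turn":0}]'
python3 -m jog '[{"grip":0.3,"tx":0.02,"ty":0,"tz":0,"turn":0},{"grip":0.3,"tx":0.02,"ty":0,"tz":0,"turn":0},{"grip":0.3,"tx":0.02,"ty":0,"tz":0,"turn":0}]'
python3 go.py 600 -140 35.4 -0.087
```

```text
clock: 7.15
eef_pos: [600.8, -139.9, 36.6]
eef_rot: [0.319, 1.571, 0.232]
wrist_force: [-0.4, -0.4, -3.5]
finger_gap: 36.2
clock: 7.4
eef_pos: [600.8, -139.9, 35.8]
eef_rot: [-0.68, 1.571, -0.767]
wrist_force: [0.1, 0.6, -2.8]
finger_gap: 35.6
t 7.40 at [ 600.8 -139.9   35.8] jawyaw -0.087 j6 -0.20 F [ 0.1  0.6 -2.8] gap 35.6
tx 0.010 ty -0.005 tz -0.019 turn -0.00
```

```bash
python3 -m jog '[{"grip":0.3,"tx":0.02,"ty":0,"tz":0,"turn":0},{"grip":0.3,"tx":0.03,"ty":0,"tz":0,"turn":0},{"grip":0.3,"tx":0.03,"ty":0,"tz":0,"turn":0}]'
python3 -m jog '[{"grip":0.65,"tx":0,"ty":0,"tz":0,"turn":0},{"grip":0.65,"tx":0,"ty":0,"tz":0,"turn":0},{"grip":0.65,"tx":0,"ty":0,"tz":0,"turn":0},{"grip":0.65,"tx":0,"ty":0,"tz":0,"turn":0},{"grip":0.65,"tx":0,"ty":0,"tz":0,"turn":0}]'
python3 go.py 586 -290 36 -0.087
```

```text
clock: 7.65
eef_pos: [600.9, -139.9, 35.4]
eef_rot: [-0.315, 1.57, -0.402]
wrist_force: [-4.1, 0.9, 5.3]
finger_gap: 35.5
clock: 8.07
eef_pos: [600.8, -139.9, 34.6]
eef_rot: [-0.265, 1.571, -0.352]
wrist_force: [0.3, 0.5, -0.7]
finger_gap: 60.7
t 8.07 at [ 600.8 -139.9   34.6] jawyaw -0.087 j6 -0.20 F [ 0.3  0.5 -0.7] gap 60.7
tx -0.035 ty -3.770 tz -0.042 turn -0.00
```

```bash
python3 -m jog '[{"grip":0.65,"tx":-0.06,"ty":0,"tz":-0.04,"turn":0},{"grip":0.65,"tx":-0.06,"ty":-0.3,"tz":-0.04,"turn":0},{"grip":0.65,"tx":-0.06,"ty":-0.8,"tz":-0.04,"turn":0},{"grip":0.65,"tx":-0.06,"ty":-1.4,"tz":-0.04,"turn":0},{"grip":0.65,"tx":-0.06,"ty":-2,"tz":-0.04,"turn":0},{"grip":0.65,"tx":-0.06,"ty":-2.5,"tz":-0.04,"turn":0},{"grip":0.65,"tx":-0.06,"ty":-2.75,"tz":-0.04,"turn":0},{"grip":0.65,"tx":-0.06,"ty":-2.75,"tz":-0.04,"turn":0},{"grip":0,"tx":-0.06,"ty":-2.75,"tz":-0.04,"turn":0},{"grip":0,"tx":-0.06,"ty":-2.75,"tz":-0.04,"turn":0},{"grip":0,"tx":-0.06,"ty":-2.75,"tz":-0.04,"turn":0},{"grip":0,"tx":-0.06,"ty":-2.75,"tz":-0.04,"turn":0}]' 20
python3 -m jog '[{"grip":0,"tx":0,"ty":0,"tz":0,"turn":0},{"grip":0,"tx":0,"ty":0,"tz":0,"turn":0},{"grip":0,"tx":0,"ty":0,"tz":0,"turn":0},{"grip":0,"tx":0,"ty":0,"tz":0,"turn":0}]'
cat > pr.py <<'E'
from cell import manip
import numpy as np
s=manip.read_state();p=[622.3,114.8,-.087];c,n=np.cos(p[2]),np.sin(p[2]);v=s["eef_pos"][:2]-p[:2];F=s["wrist_force"]
print("t %.2f press x %.1f y %.1f z %.1f  F lat %.1f along %.1f z %.1f gap %.1f"%(s["clock"],v[0]*c+v[1]*n,-v[0]*n+v[1]*c,s["eef_pos"][2],F[0]*c+F[1]*n,-F[0]*n+F[1]*c,F[2],s["finger_gap"]))
E
python3 pr.py
python3 - <<'E'
from cell import manip
from h import *
c=cap(manip,"wrist","w3.pkl")
cv2.imwrite("pics/w3.png",cv2.resize(c["image"][:,:,::-1],(800,600),interpolation=cv2.INTER_CUBIC))
E
```

```text
clock: 9.07
eef_pos: [589.8, -248.4, 37.1]
eef_rot: [0.163, 1.571, 0.076]
wrist_force: [-0.3, 0.2, 0.0]
finger_gap: 37.8
clock: 9.4
eef_pos: [589.6, -249.2, 37.0]
eef_rot: [2.208, 1.571, 2.12]
wrist_force: [0.2, 0.1, -0.5]
finger_gap: 11.3
t 9.40 press x -0.9 y -365.5 z 37.0  F lat 0.2 along 0.1 z -0.5 gap 11.3
```

View pics/w3.png

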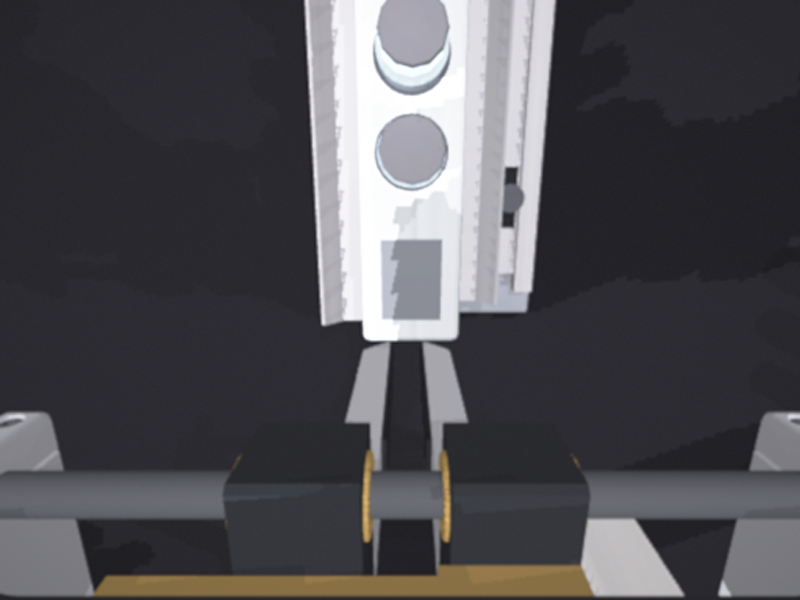

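Picture 9: the rack sits in the lane between the rails, with stoppers at (412,30) and (411,150), tail edge at row 340, and the shut fingers just behind it. Now I'll push with the fingertips above the pawl.

```bash
python3 -m jog '[{"grip":0,"tx":0,"ty":0.1,"tz":0.03,"turn":0},{"grip":0,"tx":0,"ty":0.25,"tz":0.03,"turn":0},{"grip":0,"tx":0,"ty":0.4,"tz":0.03,"turn":0},{"grip":0,"tx":0,"ty":0.6,"tz":0.03,"turn":0},{"grip":0,"tx":0,"ty":0.8,"tz":0.03,"turn":0},{"grip":0,"tx":0,"ty":1.0,"tz":0.03,"turn":0},{"grip":0,"tx":0,"ty":1.2,"tz":0.03,"turn":0},{"grip":0,"tx":0,"ty":1.4,"tz":0.03,"turn":0},{"grip":0,"tx":0,"ty":1.6,"tz":0.03,"turn":0},{"grip":0,"tx":0,"ty":1.8,"tz":0.03,"turn":0},{"grip":0,"tx":0,"ty":2.0,"tz":0.03,"turn":0},{"grip":0,"tx":0,"ty":2.2,"tz":0.03,"turn":0}]'; python3 pr.py
python3 -m jog '[{"grip":0,"tx":0,"ty":0.2,"tz":0,"turn":0},{"grip":0,"tx":0,"ty":0.4,"tz":0,"turn":0},{"grip":0,"tx":0,"ty":0.6,"tz":0,"turn":0},{"grip":0,"tx":0,"ty":0.8,"tz":0,"turn":0},{"grip":0,"tx":0,"ty":1.0,"tz":0,"turn":0},{"grip":0,"tx":0,"ty":1.2,"tz":0,"turn":0},{"grip":0,"tx":0,"ty":1.4,"tz":0,"turn":0},{"grip":0,"tx":0,"ty":1.6,"tz":0,"turn":0},{"grip":0,"tx":0,"ty":1.8,"tz":0,"turn":0}]'; python3 pr.py
```

```text
clock: 10.45
eef_pos: [598.4, -161.5, 37.0]
eef_rot: [-1.652, 1.57, -1.739]
wrist_force: [-0.9, -5.7, -0.6]
finger_gap: 0.4
t 10.45 press x 0.2 y -277.3 z 37.0  F lat -0.4 along -5.7 z -0.6 gap 0.4
clock: 11.2
eef_pos: [604.3, -89.7, 37.0]
eef_rot: [-2.37, 1.569, -2.457]
wrist_force: [-3.1, -5.8, 0.5]
finger_gap: 0.3
t 11.20 press x -0.2 y -205.3 z 37.0  F lat -2.6 along -6.1 z 0.5 gap 0.3
```

```bash
python3 -m jog '[{"grip":0,"tx":0,"ty":0.15,"tz":0,"turn":0},{"grip":0,"tx":0,"ty":0.3,"tz":0,"turn":0},{"grip":0,"tx":0,"ty":0.45,"tz":0,"turn":0},{"grip":0,"tx":0,"ty":0.6,"tz":0,"turn":0},{"grip":0,"tx":0,"ty":0.75,"tz":0,"turn":0},{"grip":0,"tx":0,"ty":0.9,"tz":0,"turn":0},{"grip":0,"tx":0,"ty":1.0,"tz":0,"turn":0},{"grip":0,"tx":0,"ty":1.1,"tz":0,"turn":0},{"grip":0,"tx":0,"ty":1.2,"tz":0,"turn":0}]'; python3 pr.py
python3 -m jog '[{"grip":0,"tx":0,"ty":0.05,"tz":0,"turn":0},{"grip":0,"tx":0,"ty":0.1,"tz":0,"turn":0},{"grip":0,"tx":0,"ty":0.15,"tz":0,"turn":0},{"grip":0,"tx":0,"ty":0.2,"tz":0,"turn":0},{"grip":0,"tx":0,"ty":0.25,"tz":0,"turn":0},{"grip":0,"tx":0,"ty":0.3,"tz":0,"turn":0}]'; python3 pr.py
```

```text
clock: 11.95
eef_pos: [608.3, -42.0, 37.0]
eef_rot: [-2.572, 1.569, -2.659]
wrist_force: [-4.7, -6.3, 2.9]
finger_gap: 0.5
t 11.95 press x -0.4 y -157.4 z 37.0  F lat -4.2 along -6.7 z 2.9 gap 0.5
clock: 12.45
eef_pos: [609.3, -30.2, 37.0]
eef_rot: [-2.602, 1.569, -2.689]
wrist_force: [-4.0, -7.4, 2.2]
finger_gap: 0.6
t 12.45 press x -0.4 y -145.6 z 37.0  F lat -3.3 along -7.7 z 2.2 gap 0.6
```

```bash
for i in 1 2 3 4; do python3 -m jog '[{"grip":0,"tx":0,"ty":0.035,"tz":0,"turn":0},{"grip":0,"tx":0,"ty":0.07,"tz":0,"turn":0},{"grip":0,"tx":0,"ty":0.1,"tz":0,"turn":0}]' >/dev/null; python3 pr.py; done
```

```text
t 12.70 press x -0.3 y -141.5 z 36.9  F lat -3.5 along -6.6 z 1.3 gap 0.6
t 12.95 press x -0.3 y -137.5 z 36.9  F lat -3.6 along -6.6 z 2.2 gap 0.7
t 13.20 press x -0.3 y -134.0 z 36.9  F lat -3.2 along -9.9 z 1.6 gap 0.5
t 13.45 press x -0.3 y -130.1 z 36.9  F lat -3.7 along -10.5 z 3.3 gap 0.3
```

```bash
for i in 1 2 3 4; do python3 -m jog '[{"grip":0,"tx":0,"ty":0.025,"tz":0,"turn":0},{"grip":0,"tx":0,"ty":0.05,"tz":0,"turn":0},{"grip":0,"tx":0,"ty":0.06,"tz":0,"turn":0}]' >/dev/null; python3 pr.py; done
```

```text
t 13.70 press x -0.3 y -127.7 z 36.9  F lat -2.5 along -9.9 z 1.9 gap 0.5
t 13.95 press x -0.3 y -125.4 z 36.9  F lat -2.6 along -10.6 z 1.3 gap 0.4
t 14.20 press x -0.3 y -123.0 z 36.9  F lat -2.9 along -11.7 z 2.3 gap 0.6
t 14.45 press x -0.3 y -120.7 z 36.9  F lat -2.4 along -11.8 z 2.6 gap 0.4
```

```bash
for i in 1 2 3 4; do python3 -m jog '[{"grip":0,"tx":0,"ty":0.015,"tz":0,"turn":0},{"grip":0,"tx":0,"ty":0.03,"tz":0,"turn":0},{"grip":0,"tx":0,"ty":0.03,"tz":0,"turn":0}]' >/dev/null; python3 pr.py; done
```

```text
t 14.70 press x -0.3 y -119.5 z 36.9  F lat -2.4 along -10.9 z 1.8 gap 0.2
t 14.95 press x -0.3 y -118.4 z 36.9  F lat -3.3 along -10.7 z 1.6 gap 0.4
t 15.20 press x -0.3 y -117.2 z 36.9  F lat -2.4 along -11.9 z 1.2 gap 0.2
t 15.45 press x 0.0 y -115.3 z 36.9  F lat -0.4 along -6.8 z -0.1 gap 0.7
```

Force dropped (lateral −2.4→−0.4 N, along −12→−7 N), which looks like the click. I'll go 1.5 mm more for margin, then ease back and watch the force.

```bash
python3 -m jog '[{"grip":0,"tx":0,"ty":0.02,"tz":0,"turn":0},{"grip":0,"tx":0,"ty":0.035,"tz":0,"turn":0},{"grip":0,"tx":0,"ty":0.035,"tz":0,"turn":0}]' >/dev/null; python3 pr.py
for i in 1 2 3 4 ; do python3 -m jog '[{"grip":0,"tx":0,"ty":-0.02,"tz":0,"turn":0},{"grip":0,"tx":0,"ty":-0.04,"tz":0,"turn":0},{"grip":0,"tx":0,"ty":-0.04,"tz":0,"turn":0}]' >/dev/null; python3 pr.py; done
```

```text
t 15.70 press x 0.0 y -114.3 z 36.9  F lat 0.1 along -10.0 z 0.2 gap 0.4
t 15.95 press x 0.0 y -115.5 z 36.9  F lat 0.2 along -5.9 z -0.9 gap 0.5
t 16.20 press x 0.0 y -117.0 z 36.9  F lat -0.1 along -6.3 z 0.1 gap 0.7
t 16.45 press x 0.1 y -118.7 z 36.9  F lat -0.2 along -4.6 z 0.4 gap 0.7
t 16.70 press x 0.3 y -120.0 z 37.0  F lat 0.2 along -3.2 z -0.4 gap 1.1
```

```bash
for i in 1 2 3 ; do python3 -m jog '[{"grip":0,"tx":0,"ty":-0.03,"tz":0,"turn":0},{"grip":0,"tx":0,"ty":-0.06,"tz":0,"turn":0},{"grip":0,"tx":0,"ty":-0.06,"tz":0,"turn":0}]' >/dev/null; python3 pr.py; done
python3 - <<'E'
from cell import manip
from h import *
c=cap(manip,"wrist","w4.pkl");d=cap(manip,"side","sd4.pkl")
A=cv2.resize(c["image"][0:260,170:350,::-1],(416,600),interpolation=cv2.INTER_CUBIC)
B=cv2.resize(d["image"][150:240,270:327,::-1],(380,600),interpolation=cv2.INTER_CUBIC)
cv2.imwrite("pics/w4.png",np.hstack([A,B]))
E
```

```text
t 16.95 press x 0.4 y -122.5 z 37.0  F lat -1.3 along -0.6 z -0.3 gap 0.6
t 17.20 press x 0.4 y -125.1 z 37.0  F lat 0.1 along -1.3 z -0.6 gap 0.5
t 17.45 press x 0.3 y -127.6 z 37.0  F lat -0.1 along -0.5 z 0.7 gap 1.0
```

View pics/w4.png

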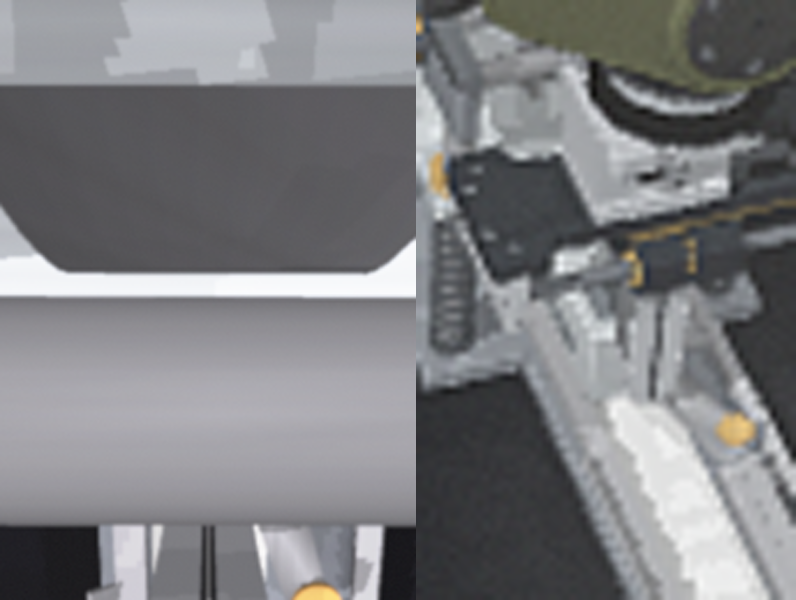

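Picture 10: mostly head and platen close up, not informative for the tail. In the force readings, though, contact faded to zero at y≈−122 as the hand withdrew. I'll back off and look down at the tail and pawl.

```bash
python3 -m jog '[{"grip":0,"tx":0,"ty":-0.3,"tz":0,"turn":0},{"grip":0,"tx":0,"ty":-0.8,"tz":0,"turn":0},{"grip":0,"tx":0,"ty":-1.4,"tz":0,"turn":0},{"grip":0,"tx":0,"ty":-1.9,"tz":0,"turn":0},{"grip":0,"tx":-0.5,"ty":-2.2,"tz":0,"turn":0},{"grip":0,"tx":-1.2,"ty":-2.4,"tz":0,"turn":0},{"grip":0,"tx":-1.7,"ty":-2.4,"tz":0,"turn":0},{"grip":0,"tx":-1.9,"ty":-2.4,"tz":0,"turn":0},{"grip":0,"tx":-1.9,"ty":-2.4,"tz":0,"turn":0}]';python3 pr.py
python3 - <<'E'
from cell import manip
from h import *
c=cap(manip,"wrist","w5.pkl");print(c["eye"])
cv2.imwrite("pics/w5.png",cv2.resize(c["image"][:,:,::-1],(800,600),interpolation=cv2.INTER_CUBIC))
E
```

```text
clock: 18.3
eef_pos: [603.8, -108.5, 114.7]
eef_rot: [-0.167, 1.568, -0.254]
wrist_force: [1.1, -0.2, -0.2]
finger_gap: 0.4
t 18.30 press x 1.0 y -224.0 z 114.7  F lat 1.1 along -0.1 z -0.2 gap 0.4
[608.4805874  -28.41195487 292.40080644]
```

View pics/w5.png

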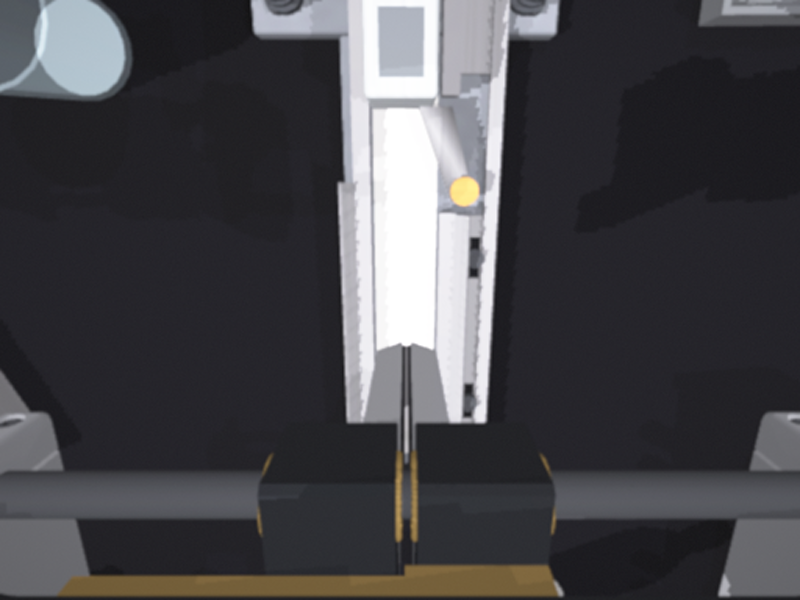

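Picture 11: the pawl nose at (432,108) has swung in directly behind the tail edge (365–440, row 100) with the hand well away, so the rack is clicked and held. Next is the crank.

```bash
cat > cr.py <<'E'
from h import *; from go import plan
import sys
def P(x,y,z):
    c,n=np.cos(-.087),np.sin(-.087); return 622.3+x*c-y*n,114.8+x*n+y*c,z
if __name__=="__main__":
    plan(*P(*map(float,sys.argv[1:4])),1.484)
E
python3 - <<'E'
from h import *
from cr import P
w=pickle.load(open("w5.pkl","rb"));k=.64
v=ray(w,(403*k,98*k),58)[:2]-[622.3,114.8]; c,s=np.cos(-.087),np.sin(-.087)
print("tail top y",-v[0]*s+v[1]*c,"x",v[0]*c+v[1]*s)
th=np.linspace(.61,2.65,13)
print(np.c_[th,65*np.cos(th),170+65*np.sin(th)].round(2))
E
python3 cr.py -150 53 280
```

```text
tail top y -111.56427677829879 x -1.9591513765050959
[[  0.61  53.28 207.24]
 [  0.78  46.21 215.71]
 [  0.95  37.81 222.87]
 [  1.12  28.32 228.51]
 [  1.29  18.01 232.45]
 [  1.46   7.19 234.6 ]
 [  1.63  -3.85 234.89]
 [  1.8  -14.77 233.3 ]
 [  1.97 -25.26 229.89]
 [  2.14 -35.03 224.75]
 [  2.31 -43.79 218.04]
 [  2.48 -51.29 209.93]
 [  2.65 -57.3  200.68]]
t 18.35 at [ 603.2 -108.   113. ] jawyaw -0.087 j6 -0.15 F [ 0.2 -0.2 -0.3] gap 0.6
tx -4.180 ty 6.914 tz -3.758 turn 14.99
```

```bash
python3 -m jog '[{"grip":0,"tx":-0.8,"ty":0,"tz":-0.2,"turn":-1},{"grip":0,"tx":-1.7,"ty":0,"tz":-0.7,"turn":-2},{"grip":0,"tx":-2.6,"ty":0,"tz":-1.2,"turn":-3},{"grip":0,"tx":-3.4,"ty":0.4,"tz":-1.7,"turn":-4},{"grip":0,"tx":-4,"ty":0.9,"tz":-2.2,"turn":-5.1},{"grip":0.3,"tx":-4.18,"ty":1.5,"tz":-2.7,"turn":-6.2},{"grip":0.6,"tx":-4.18,"ty":2.2,"tz":-3.2,"turn":-7.3},{"grip":0.6,"tx":-4.18,"ty":2.9,"tz":-3.6,"turn":-8.4},{"grip":0.6,"tx":-4.18,"ty":3.6,"tz":-3.76,"turn":-9.5},{"grip":0.6,"tx":-4.18,"ty":4.3,"tz":-3.76,"turn":-10.6},{"grip":0.6,"tx":-4.18,"ty":5,"tz":-3.76,"turn":-11.7},{"grip":0.6,"tx":-4.18,"ty":5.6,"tz":-3.76,"turn":-12.8}]'; python3 cr.py -150 53 250
```

```text
clock: 19.35
eef_pos: [472.4, 130.3, 278.6]
eef_rot: [2.059, 1.569, -2.964]
wrist_force: [0.7, 0.2, -0.0]
finger_gap: 43.5
t 19.35 at [472.4 130.3 278.6] jawyaw 1.260 j6 -1.07 F [ 0.7  0.2 -0. ] gap 43.5
tx 0.713 ty 0.264 tz 1.237 turn -2.14
```

```bash
python3 -m jog '[{"grip":0.75,"tx":0.2,"ty":0.1,"tz":0.5,"turn":-0.8},{"grip":0.75,"tx":0.5,"ty":0.2,"tz":1,"turn":-1.6},{"grip":0.75,"tx":0.7,"ty":0.26,"tz":1.24,"turn":-2.14},{"grip":0.75,"tx":0.7,"ty":0.26,"tz":1.24,"turn":-2.14},{"grip":0.75,"tx":0.7,"ty":0.26,"tz":1.24,"turn":-2.14}]'; python3 cr.py -150 53.5 188
```

```text
clock: 19.77
eef_pos: [478.1, 178.9, 250.8]
eef_rot: [2.0, 1.568, -2.807]
wrist_force: [0.7, 0.4, 0.2]
finger_gap: 69.8
t 19.77 at [478.1 178.9 250.8] jawyaw 1.476 j6 -1.19 F [0.7 0.4 0.2] gap 69.8
tx 1.569 ty 0.016 tz 0.057 turn -0.07
```

```bash
python3 -m jog '[{"grip":0.75,"tx":0.3,"ty":0,"tz":0.06,"turn":-0.07},{"grip":0.75,"tx":0.6,"ty":0,"tz":0.06,"turn":-0.07},{"grip":0.75,"tx":0.9,"ty":0,"tz":0.06,"turn":-0.07},{"grip":0.75,"tx":1.2,"ty":0,"tz":0.06,"turn":-0.07},{"grip":0.75,"tx":1.45,"ty":0,"tz":0.06,"turn":-0.07},{"grip":0.75,"tx":1.57,"ty":0,"tz":0.06,"turn":-0.07},{"grip":0.75,"tx":1.57,"ty":0,"tz":0.06,"turn":-0.07}]'; python3 pr.py
for i in 1 2; do python3 -m jog '[{"grip":0.15,"tx":0,"ty":0,"tz":0,"turn":0},{"grip":0.15,"tx":0,"ty":0,"tz":0,"turn":0},{"grip":0.15,"tx":0,"ty":0,"tz":0,"turn":0},{"grip":0.15,"tx":0,"ty":0,"tz":0,"turn":0}]' 20 >/dev/null; python3 pr.py; done
```

```text
clock: 20.35
eef_pos: [478.5, 180.7, 188.6]
eef_rot: [1.997, 1.569, -2.803]
wrist_force: [0.1, 0.8, -0.5]
finger_gap: 70.2
t 20.35 press x -149.0 y 53.2 z 188.6  F lat 0.0 along 0.8 z -0.5 gap 70.2
t 20.68 press x -148.6 y 53.8 z 189.9  F lat 0.6 along -0.8 z 0.1 gap 47.6
t 21.02 press x -148.8 y 53.3 z 189.3  F lat 0.9 along -2.2 z -0.3 gap 23.6
```

```bash
python3 - <<'E'
import numpy as np
for a,b in((.61,1.63),(1.63,2.65)):
    t=np.linspace(a,b,13)
    print(np.c_[-65*(np.sin(t)-np.sin(a))/40,65*(np.cos(t)-np.cos(a))/40].round(2)[1:].tolist())
E
```

```text
[[-0.11, -0.08], [-0.21, -0.18], [-0.31, -0.28], [-0.39, -0.39], [-0.47, -0.5], [-0.53, -0.62], [-0.59, -0.75], [-0.63, -0.88], [-0.66, -1.02], [-0.68, -1.15], [-0.69, -1.29], [-0.69, -1.43]]
[[0.01, -0.14], [0.04, -0.27], [0.08, -0.41], [0.12, -0.54], [0.18, -0.66], [0.25, -0.78], [0.33, -0.89], [0.42, -1.0], [0.52, -1.1], [0.62, -1.19], [0.74, -1.27], [0.86, -1.34]]
```

```bash
python3 -m jog '[{"grip":0.15,"tx":-0.11,"ty":0,"tz":-0.08,"turn":0},{"grip":0.15,"tx":-0.21,"ty":0,"tz":-0.18,"turn":0},{"grip":0.15,"tx":-0.31,"ty":0,"tz":-0.28,"turn":0},{"grip":0.15,"tx":-0.39,"ty":0,"tz":-0.39,"turn":0},{"grip":0.15,"tx":-0.47,"ty":0,"tz":-0.5,"turn":0},{"grip":0.15,"tx":-0.53,"ty":0,"tz":-0.62,"turn":0}]' >/dev/null; python3 pr.py
python3 -m jog '[{"grip":0.15,"tx":-0.06,"ty":0,"tz":-0.13,"turn":0},{"grip":0.15,"tx":-0.10,"ty":0,"tz":-0.26,"turn":0},{"grip":0.15,"tx":-0.13,"ty":0,"tz":-0.4,"turn":0},{"grip":0.15,"tx":-0.15,"ty":0,"tz":-0.53,"turn":0},{"grip":0.15,"tx":-0.16,"ty":0,"tz":-0.67,"turn":0},{"grip":0.15,"tx":-0.16,"ty":0,"tz":-0.81,"turn":0}]' >/dev/null; python3 pr.py
```

```text
t 21.52 press x -148.9 y 28.7 z 211.1  F lat -2.0 along 3.8 z 0.5 gap 23.6
t 22.02 press x -148.9 y -3.4 z 218.1  F lat -4.8 along 8.6 z 6.2 gap 23.3
```

```bash
python3 -m jog '[{"grip":0.15,"tx":0.01,"ty":0,"tz":-0.14,"turn":0},{"grip":0.15,"tx":0.04,"ty":0,"tz":-0.27,"turn":0},{"grip":0.15,"tx":0.08,"ty":0,"tz":-0.41,"turn":0},{"grip":0.15,"tx":0.12,"ty":0,"tz":-0.54,"turn":0},{"grip":0.15,"tx":0.18,"ty":0,"tz":-0.66,"turn":0},{"grip":0.15,"tx":0.25,"ty":0,"tz":-0.78,"turn":0}]' >/dev/null; python3 pr.py
python3 -m jog '[{"grip":0.15,"tx":0.08,"ty":0,"tz":-0.11,"turn":0},{"grip":0.15,"tx":0.17,"ty":0,"tz":-0.22,"turn":0},{"grip":0.15,"tx":0.27,"ty":0,"tz":-0.32,"turn":0},{"grip":0.15,"tx":0.37,"ty":0,"tz":-0.41,"turn":0},{"grip":0.15,"tx":0.49,"ty":0,"tz":-0.49,"turn":0},{"grip":0.15,"tx":0.61,"ty":0,"tz":-0.56,"turn":0},{"grip":0.15,"tx":0.61,"ty":0,"tz":-0.56,"turn":0},{"grip":0.15,"tx":0.61,"ty":0,"tz":-0.56,"turn":0}]' >/dev/null; python3 pr.py
```

```text
t 22.52 press x -148.9 y -35.4 z 208.2  F lat -6.9 along 1.3 z 9.9 gap 23.3
t 23.18 press x -149.1 y -58.7 z 182.6  F lat -1.9 along -8.4 z -1.0 gap 23.8
```

Handle y = −58.7 mm gives a crank angle of about 2.35 rad, mid-dwell. Releasing and rising.

```bash
python3 -m jog '[{"grip":0.65,"tx":0,"ty":0,"tz":0,"turn":0},{"grip":0.65,"tx":0,"ty":0,"tz":0,"turn":0},{"grip":0.65,"tx":0,"ty":0,"tz":0,"turn":0},{"grip":0.65,"tx":0,"ty":0,"tz":0,"turn":0},{"grip":0.65,"tx":0,"ty":0,"tz":0,"turn":0},{"grip":0.65,"tx":-0.3,"ty":0,"tz":0,"turn":0},{"grip":0.65,"tx":-0.8,"ty":0,"tz":0,"turn":0},{"grip":0.65,"tx":-1.4,"ty":0,"tz":0,"turn":0},{"grip":0.65,"tx":-2.1,"ty":0,"tz":0,"turn":0},{"grip":0.65,"tx":-2.7,"ty":0,"tz":0,"turn":0},{"grip":0.65,"tx":-3,"ty":0,"tz":0,"turn":0},{"grip":0.65,"tx":-3,"ty":0,"tz":0,"turn":0}]'; python3 pr.py
python3 -m jog '[{"grip":0.65,"tx":0,"ty":0.7,"tz":0,"turn":0},{"grip":0.65,"tx":0,"ty":1.4,"tz":0,"turn":0},{"grip":0.65,"tx":0,"ty":2.1,"tz":0,"turn":0},{"grip":0.65,"tx":0,"ty":2.8,"tz":0,"turn":0},{"grip":0.65,"tx":0,"ty":2.8,"tz":0,"turn":0},{"grip":0.65,"tx":0,"ty":2.8,"tz":0,"turn":0}]'
python3 - <<'E'
from cell import manip
from h import *
s=cap(manip,"scene","sc6.pkl");d=cap(manip,"side","sd6.pkl")
A=cv2.resize(d["image"][110:275,195:355,::-1],(480,495),interpolation=cv2.INTER_CUBIC)
B=cv2.resize(s["image"][165:330,170:275,::-1],(315,495),interpolation=cv2.INTER_CUBIC)
cv2.imwrite("pics/end.png",np.hstack([A,B]))
E
```

```text
clock: 24.18
eef_pos: [469.9, 71.0, 305.3]
eef_rot: [-1.413, 1.566, 0.071]
wrist_force: [0.4, 0.2, -0.6]
finger_gap: 61.4
t 24.18 press x -148.0 y -56.9 z 305.3  F lat 0.4 along 0.2 z -0.6 gap 61.4
clock: 24.68
eef_pos: [357.0, 80.6, 302.2]
eef_rot: [-1.45, 1.57, 0.036]
wrist_force: [-0.0, -0.6, -0.5]
finger_gap: 61.3
```

View pics/end.png

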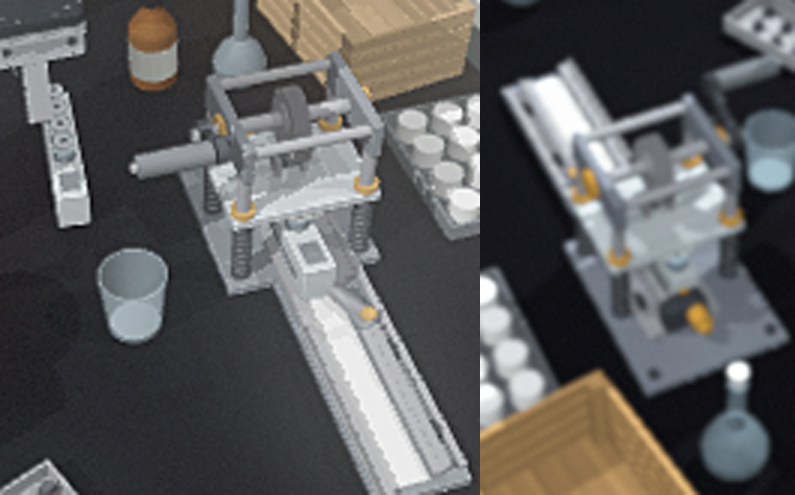

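Picture 12: the rack tail is held by the pawl at (345,295), the platen is down, the handle has swung to the −y side at (170,160), and the bystanders look undisturbed. One numeric check of the crank from the handle's end pixel, then hand in.

```bash
python3 - <<'E'
from h import *; from cr import P
d=pickle.load(open("sd6.pkl","rb")); u=np.array([195+136/3,110+168/3])
for a in(2.0,2.2,2.35,2.5,2.7): print(a,(proj(d,P(-175,65*np.cos(.35+a),170+65*np.sin(.35+a)))[0]-u).round(1))
from cell import manip
print(manip.read_state()["clock"]); manip.sign_off()
E
```

```text
2.0 [-2.1 -7.9]
2.2 [-1.2 -3.3]
2.35 [-0.7  0.1]
2.5 [-0.2  3.3]
2.7 [0.2 7.2]
24.7833
the job is handed in; nothing more can be done
```

I loaded the open rack (the one with grey stoppers standing up) into the press lane, pushed it until the pawl clicked, turned the crank into its dwell, and handed the job in at 24.8 s.

- **Loading and click:** I gripped the rack across its 36 mm, lowered it into the lane mouth and pushed it from the tail with shut fingers. The highest push force I read was about 12 N. At the click the side force on the fingers dropped from 2.4 to 0.4 N. When I backed the hand off, the contact force faded to zero.
- **Rack position:** With the hand clear, the pawl could be seen behind the tail. The rack's origin measured about −21.6 mm along the lane and about 2 mm off its middle, both inside the limits.
- **Crank:** I pinched the handle, took it over the top and released it. The handle's position gave 2.35 rad at release, and the side camera agreed within 1 pixel afterwards, so it is well inside the dwell.
- **Not measured directly:** The stoppers are hidden under the platen, so I judge them home from the crank angle and the lowered platen.
- **Bystanders:** The finished rack, beaker, amber bottle and smaller flask looked undisturbed. The other flask and the wash bottle were outside that last view.

No check failed. One close-up wrist picture after the click showed mostly the press head and was no use.

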